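# Roll a vial up the gutter to the label reader

### The job

The brown vial is lying at the bottom of the small sloped gutter. With your fingertips gently roll it up the slope and over the crest, so that it settles in the hollow against the white reader head and does not roll back; push it, do not flick, grip or lift it. Then press the button on top of the reader all the way down and let go, leaving the other things on the bench where they are.

Things in the scene. Friction and masses are not known exactly. Their poses are not given: they have to be found in the camera images.
- chute: Reading fixture on the mat, fixed, 148 x 62 mm, 66 mm high without button. Origin on its underside (z = 0 of heights given), x uphill along the gutter, y across, z up. Gutter 49 mm wide inside, side walls 9 mm above its floor, 4 mm thick. Floor: flat across, rises at 10 degrees from x = -62 mm (height 30) to the crest, then falls at 12 degrees into a hollow ending at the reader head.
- chute_lip (a point): Middle of the top edge of the lip across the gutter's low end, at x = -60 mm, height 35 mm in the chute's frame. The lip is 4.5 mm thick (x = -62 to -57.5 mm), 5 mm above the floor, and keeps the vial from rolling out; beyond it (smaller x) only the 9 mm high base plate sticks out 4 mm.
- chute_crest (a point): Middle of the crest line on the gutter's floor: x = 3 mm, height 41.5 mm in the chute's frame.
- chute_seat (a point): Where the vial's centre comes to rest in the hollow against the reader head: x = 28.5 mm, y = 0, height 50 mm in the chute's frame. The head is a white box with an upright front face at x = 42 mm, back at x = 82 mm, 60 mm wide, top at height 66 mm.
- vial: The task's vial: brown glass with a white cap, 27 mm in diameter, 45 mm long, about 60 g, lying across the gutter, rolling along it almost freely. Origin at the centre of its base; z runs along its axis to the cap, along the chute's +y. It starts at rest against the low lip, its axis at x = -50 mm, height 46 mm in the chute's frame.
- vial_mid (a point): Centre of the task's vial: on its axis, half-way along (22.5 mm from either end).
- read_button (a joint): Grey push button on top of the reader head: 0 = up, 0.006 m = fully down. Its spring needs 1.5 N to start and 4 N fully down; it springs back when let go.
- read_button_top (a point): Centre of the button's top face (22 mm across) at x = 62 mm, y = 0, height 88 mm of the chute's frame when up; it is pressed straight down. Its round collar is 38 mm across, 12 mm high.
- amber_vial: Bystander: brown vial standing upright on the bench, 27 mm in diameter, 45 mm high, origin at the centre of its base, z up. Stays where it is.
- oil_bottle: Bystander: small brown bottle with a black cap, standing, 33 mm in diameter, 58 mm high, origin at the centre of its base, z up. Stays where it is.
- capped_tube: Bystander: clear tube with a blue cap, standing, 34 mm in diameter, 112 mm high, origin at the centre of its base, z up. Stays where it is.
- cover_box: Bystander: small flat box with a clear lid, 35 x 35 x 17 mm, origin at the centre of its base, z up. Stays where it is.

How it is judged:
By the outcome, as a careful person would: the job done as asked, in the order asked, and still so for the second after the job is handed in, with the robot touching nothing.
It also fails if it takes over 46 s, if anything falls off the work surface, if the arm or the gripper's body presses on something with over 40 N, if the wrist force passes 120 N, or if a joint passes its speed limit or range.

### The arm

A 7-joint arm with a two-finger parallel gripper is mounted at the origin on a cart in front of the work surface, level with it; the furniture and walls round the work are solid. World frame = base frame: x ahead of the robot, y to its left, z up, the work surface at z = 0. Lengths are in m, angles in rad, forces in N, time in s.
With the tool pointing down it reaches from about 0.4 to 0.9 m from the base axis. Payload 5.5 kg.
Tool frame: the origin (TCP) lies at the very end of the fingers, on their centre line; the grasp point (between the pads) lies 19 mm behind it; z points along the fingers, y is the direction in which the jaws open and shut (so a half turn about z gives the same grasp; the last joint's range is limited). The gripper opens to 92 mm and grips with 3 to 60 N. Pads are 19 mm wide; open, the fingers measure 130 mm over their backs; the gripper's body (75 mm by 190 mm) begins 47 mm behind the grasp point.
Start: joints at [-0.91, 0.501, -0.427, 1.55, 0.221, 1.138, -0.21], TCP at [0.252, 0.599, 0.227] pointing down, gripper open.
Joint ranges: [-2.88, 2.88], [-0.31, 2.03], [-1.54, 1.56], [0.2, 2.42], [-1.41, 4.55], [0.19, 2.02], [-2.57, 2.57]. Speed limits (rad/s): [2.57, 2.57, 3.14, 3.14, 3.14, 3.14, 3.14].

### API

Orientations are given as a 3x3 rotation matrix whose columns are the frame's x, y, z axes.
In Python, from rig import env gives the robot as it stands. The module is installed in compiled form; this text tells all that it offers.
- The arm moves only by the shell command python3 -m inch 'ROWS'. ROWS is JSON, a list that holds one entry, the list of rows, each a list of 7 numbers: the shift along the tool's x, y, z in mm, then the turn, a rotation vector about the tool's x, y, z in rad, then the closure in counts, from 0 (fully open) to 255 (shut). A call has 1 to 10 rows; each row is the pose to reach, as a shift and turn from the pose commanded when the call began, along the tool's axes at that moment; what a row does not reach only later rows make up. A row lasts 1/10 s, in which the tool goes at most 50 mm and 8.59 degrees, less where a joint would pass 70% of its speed; a pose out of reach is approached as far as the arm can. A call with a gripper value outside its range is refused whole. The fingers move at their own pace and stop on an object; the grip force is fixed at half the most. Time passes only in rows, so rows that repeat a pose let the fingers close. It gives the time, the measured TCP pose, the force and the opening at its end, in the units of the state.
- env.observe(): the state, without advancing time (a new reading comes with each control period).
- env.read_camera(name): name is "scene" or "top" or "wrist"; returns (picture, depth): 400x640x3 uint8, red, green, blue; 400x640 float32, m along the optical axis (not along the pixel's ray), 0 where there is no reading.
- env.calibration(name): a dict with "mtx" (3x3 intrinsics, pixels), "R" (3x3) and "t" (3): a world point X has camera coordinates R X + t. Camera axes: x right, y down, z forward; pixel columns grow to the right and rows downward; lengths in m; the calibration is good to about 2 mm. A picture is of the moment at which its call begins: read the wrist's pose just before it. calibration takes no time and is no camera call; for the wrist camera it gives the pose at the moment of the call.
- env.hand_in(): hands the job in, once; it reports no verdict.
Trained networks look in the newest picture that a camera, given by its name, has taken for a name from the list of things; names that differ only in an ending like _2 or _b are one class to them, and where a whole thing is asked for, a point or a joint stands for the part that bears it (a point fixed in the world has none). Each returns a list of dicts, best first, with "confidence" (0 to 1); they miss things now and then, are a little off and sometimes report something else, mostly with a low value. They report only what shows in the picture. A call takes as long as a camera call.
- env.find_in(camera, name): "centre" ([x, y, z] in m, in world coordinates, good to about 4 mm: the middle of the surface that is visible of it).
- env.regions_of(camera, name): "region" (400x640 bool, what is visible of it).
- env.tip_of(camera, name): "centre" ([x, y, z] in m, in world coordinates, good to about 4 mm: a listed point, or the origin of a listed thing).
The state is a dict: "t": time; "q": joint angles; "joint_velocities": joint speeds; "joint_torque": joint torques, N m; "tcp_pos": TCP position; "orientation": TCP orientation; "force": force on the tool from outside, world axes, zero at the start; "torque": the same for the moment, N m; "finger_gap": finger opening in m.
Only numpy, scipy, OpenCV 4.12 (cv2) and the standard library are available. Lean on these libraries where they do the work, as an engineer would, in place of code of your own. Each camera call takes 0.05 s, during which the arm holds its last target.

## Working session

There is one attempt and no reset: what is moved stays moved. The work goes in short steps, Python scripts to look and compute and a shell command to move; the robot and the scene stay as the last step left them, time stands still between calls to the robot, and variables do not carry over. Pictures are saved under pics/ and viewed, and the job is handed in when it is done.

```bash
mkdir -p pics
python3 - <<'E'
from rig import env
import cv2,numpy as np
np.set_printoptions(precision=4,suppress=True)
s=env.observe();print(s['t'],s['tcp_pos'],s['orientation'],s['force'],s['finger_gap'])
for c in ['scene','top']:
    p,d=env.read_camera(c);cv2.imwrite(f'pics/{c}0.png',p[:,:,::-1])
    for n in ['chute','chute_lip','chute_crest','chute_seat','vial_mid','vial','read_button_top','amber_vial','oil_bottle','capped_tube','cover_box']:
        print(c,n,[(np.round(r['centre'],4),round(r['confidence'],2)) for r in env.tip_of(c,n)[:3]])
print(env.observe()['t'])
E
```

```text
0.0 [0.2516 0.5986 0.2257] [[-0.9219  0.3874 -0.0008]
 [ 0.3874  0.9219 -0.0017]
 [ 0.0001 -0.0019 -1.    ]] [ 0.4748 -0.5339 -0.41  ] 0.09193639917237958
scene chute [(array([0.4551, 0.1787, 0.0038]), 0.67)]
scene chute_lip [(array([0.401 , 0.1552, 0.0389]), 0.57)]
scene chute_crest [(array([0.4539, 0.179 , 0.042 ]), 0.58), (array([0.4004, 0.1591, 0.0337]), 0.57)]
scene chute_seat [(array([0.4805, 0.1882, 0.0537]), 0.66)]
scene vial_mid [(array([0.4118, 0.1627, 0.0508]), 0.85)]
scene vial [(array([0.4165, 0.1421, 0.0495]), 0.61)]
scene read_button_top [(array([0.5112, 0.1975, 0.0891]), 0.5)]
scene amber_vial [(array([0.4388, 0.0471, 0.0007]), 0.54)]
scene oil_bottle [(array([0.412 , 0.1639, 0.0523]), 0.62)]
scene capped_tube [(array([ 0.3706,  0.3311, -0.0005]), 0.84), (array([0.4011, 0.1624, 0.0369]), 0.27)]
scene cover_box [(array([ 0.4449, -0.0475,  0.0002]), 0.55)]
top chute [(array([ 0.4521,  0.1785, -0.0012]), 0.72), (array([ 0.4378,  0.0486, -0.0059]), 0.29)]
top chute_lip [(array([0.399 , 0.1576, 0.0376]), 0.75), (array([0.5109, 0.1969, 0.0891]), 0.18)]
top chute_crest [(array([ 0.4358,  0.0509, -0.005 ]), 0.71), (array([0.4582, 0.1803, 0.0424]), 0.63)]
top chute_seat [(array([0.4838, 0.1852, 0.0492]), 0.94), (array([ 0.4565,  0.1772, -0.0006]), 0.16), (array([0.5117, 0.1976, 0.0912]), 0.16)]
top vial_mid [(array([0.4043, 0.1596, 0.0536]), 0.48)]
top vial [(array([0.4169, 0.1407, 0.0464]), 0.56)]
top read_button_top [(array([0.5131, 0.1997, 0.091 ]), 0.41)]
top amber_vial [(array([0.394 , 0.1549, 0.0366]), 0.69), (array([ 0.4375,  0.05  , -0.0066]), 0.63)]
top oil_bottle [(array([0.3947, 0.1548, 0.0387]), 0.59), (array([0.3942, 0.2693, 0.0005]), 0.48)]
top capped_tube [(array([0.3661, 0.3309, 0.0023]), 0.63)]
top cover_box [(array([ 0.4415, -0.0491,  0.0016]), 0.73)]
1.2
```

View pics/scene0.png

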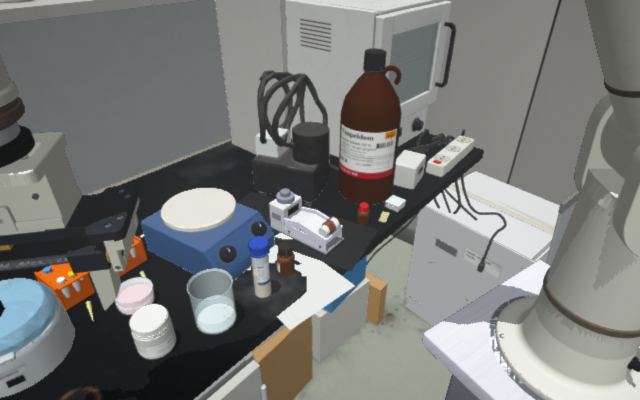

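View pics/top0.png

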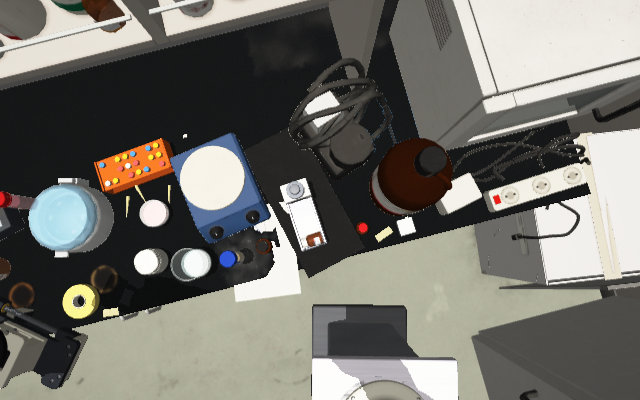

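The scene picture shows the white chute at about (310,222), with the vial at its low end (328,228) and the grey button at (287,196). The upright vial at (363,212) is to the right and the blue-capped tube at (260,265) to the left. In the top view the button is at (295,188) and the vial at (315,240). The network points agree on a chute heading of about 20°, so next I'll fit the pose and check clearances with depth.

```bash
cat > h.py <<'E'
from rig import env
import cv2,numpy as np
np.set_printoptions(precision=4,suppress=True)
def cloud(c):
    k=env.calibration(c);p,d=env.read_camera(c);K=k['mtx'];R=np.array(k['R']);t=np.array(k['t'])
    v,u=np.mgrid[:400,:640];X=np.stack([(u-K[0][2])/K[0][0]*d,(v-K[1][2])/K[1][1]*d,d],-1)
    W=(X-t)@R
    W[d<=0]=np.nan
    return p,W
E
python3 - <<'E'
from h import *
loc={'chute_lip':(-60,0),'chute_crest':(3,0),'chute_seat':(28.5,0),'read_button_top':(62,0),'vial_mid':(-50,0),'chute':(0,0),'vial':(-50,-22.5)}
obs=[('chute_lip',.401,.1552),('chute_lip',.399,.1576),('chute_crest',.4539,.179),('chute_crest',.4582,.1803),('chute_seat',.4805,.1882),('chute_seat',.4838,.1852),('read_button_top',.5112,.1975),('read_button_top',.5131,.1997),('vial_mid',.4118,.1627),('vial_mid',.4043,.1596),('chute',.4551,.1787),('chute',.4521,.1785),('vial',.4165,.1421),('vial',.4169,.1407)]
A=np.array([loc[o[0]] for o in obs])/1000.;B=np.array([o[1:] for o in obs])
H=(A-A.mean(0)).T@(B-B.mean(0));U,S,V=np.linalg.svd(H);R=V.T@U.T
t=B.mean(0)-R@A.mean(0);print('yaw',np.degrees(np.arctan2(R[1,0],R[0,0])),t)
print(((A@R.T+t)-B)*1000)
np.savez('chute.npz',R=R,t=t)
for c in ['top','scene']:
    p,W=cloud(c);L=(W[...,:2]-t)@R
    z=W[...,2]
    m=(np.abs(L[...,1])<.02)&(np.abs(L[...,0])<.1)
    for x0 in range(-85,90,5):
        q=m&(L[...,0]>x0/1e3)&(L[...,0]<(x0+5)/1e3)
        if q.any(): print(c,x0,q.sum(),np.nanmedian(z[q]),np.nanmax(z[q]),end=' | ')
    print()
    # head top, y edges
    q=(np.abs(z-.066)<.006)&(L[...,0]>.035)&(L[...,0]<.09)&(np.abs(L[...,1])<.045)
    print('headtop',q.sum(),L[q].min(0),L[q].max(0),np.median(z[q]))
    q=(z>.082)&(z<.1)&(np.abs(L[...,0]-.062)<.025)&(np.abs(L[...,1])<.025)
    print('btn',q.sum(),L[q].mean(0),L[q].min(0),L[q].max(0),np.median(z[q]))
    q=(z>.095)&(L[...,0]>-.14)&(L[...,0]<.13)&(np.abs(L[...,1])<.13)
    print('tall',q.sum(), (L[q].min(0),L[q].max(0),z[q].max()) if q.any() else '')
    if q.any(): print(np.c_[L[q],z[q]][::max(1,q.sum()//15)])
E
```

```text
yaw 20.10689108191289 [0.4548 0.1781]
[[-2.57    2.2436]
 [-0.57   -0.1564]
 [ 3.6903  0.1013]
 [-0.6097 -1.1987]
 [ 1.0362 -0.3325]
 [-2.2638  2.6675]
 [ 1.7944  1.8838]
 [-0.1056 -0.3162]
 [-3.9795 -1.8187]
 [ 3.5205  1.2813]
 [-0.3268 -0.6301]
 [ 2.6732 -0.4301]
 [-0.9446 -2.3474]
 [-1.3446 -0.9474]]
top -85 39 0.003499668585019556 0.009128069558246495 | top -80 39 0.0028906276737228286 0.006779200781562247 | top -75 40 0.0035878240499586465 0.007593677706781565 | top -70 39 0.0034462905912206196 0.006485910548524473 | top -65 44 0.013190117587505117 0.05832232125648746 | top -60 44 0.05857105180997681 0.06263870482030445 | top -55 45 0.0617433011178117 0.06518915901041007 | top -50 44 0.062028878612185125 0.0676323463358725 | top -45 41 0.05987211976602053 0.06294236197431635 | top -40 36 0.055873331315224276 0.06386157553428277 | top -35 42 0.03814649137246526 0.042507694933047326 | top -30 42 0.04026608391018332 0.04371203577308636 | top -25 42 0.040094932766373534 0.043571479223880834 | top -20 43 0.041617128684717605 0.04550372123219172 | top -15 43 0.04262233165243619 0.0461
[... 3511 characters left out ...]
130592403 0.06556640025748074 | 
headtop 235 [ 0.0409 -0.0308] [0.0815 0.0299] 0.06570280913546267
btn 69 [0.0597 0.0004] [ 0.0507 -0.0107] [0.0706 0.0091] 0.08771635918987153
tall 1966 (array([ 0.0559, -0.1299]), array([0.13, 0.13]), np.float64(0.28011551341363444))
[[ 0.1186 -0.1238  0.2795]
 [ 0.1005 -0.0689  0.2604]
 [ 0.1032 -0.0549  0.2311]
 [ 0.1273 -0.04    0.1939]
 [ 0.0834 -0.1235  0.1671]
 [ 0.1093 -0.097   0.1604]
 [ 0.0786 -0.0995  0.1609]
 [ 0.0688 -0.1075  0.1536]
 [ 0.0854 -0.0974  0.1457]
 [ 0.0968 -0.0941  0.1343]
 [ 0.0803 -0.0975  0.1282]
 [ 0.0685 -0.1104  0.1168]
 [ 0.0709 -0.1062  0.108 ]
 [ 0.1269  0.0906  0.1014]
 [ 0.1019  0.1067  0.101 ]
 [ 0.0758  0.1298  0.0972]]
```

```bash
cat >> h.py <<'E'
from scipy.spatial.transform import Rotation as Ro
def go(cx,cy,z,yaw_y):
    "chute x,y (m), world z; yaw_y: world heading of tool y in deg"
    c=np.load('chute.npz');s=env.observe();R0=np.array(s['orientation']);p=np.array(s['tcp_pos'])
    T=np.r_[c['t']+c['R']@[cx,cy],z]
    a=np.radians(yaw_y);y=np.array([np.cos(a),np.sin(a),0]);zz=np.array([0,0,-1.]);R1=np.c_[np.cross(y,zz),y,zz]
    print('t',s['t'],'target',T,'shift mm',R0.T@(T-p)*1000,'rotvec',Ro.from_matrix(R0.T@R1).as_rotvec())
def st():
    c=np.load('chute.npz');s=env.observe();p=s['tcp_pos']
    print('t',s['t'],'chute xy mm',c['R'].T@(np.array(p[:2])-c['t'])*1000,'z',p[2]*1000,'F',s['force'],'gap',s['finger_gap'],'q',np.array(s['q']))
E
python3 -c "
from h import *
go(-.082,0,.22,110.1);go(-.082,0,.044,110.1)"
```

```text
t 1.3 target [0.3778 0.1499 0.22  ] shift mm [-290.2468 -365.4933    6.7043] rotvec [-0.     -0.0001 -0.7486]
t 1.3 target [0.3778 0.1499 0.044 ] shift mm [-290.2569 -365.4891  182.7043] rotvec [-0.     -0.0001 -0.7486]
```

```bash
python3 -m inch '[[[-15,-19,0,0,0,-0.05,255],[-42,-53,0,0,0,-0.15,255],[-72,-91,0,0,0,-0.25,255],[-102,-128,0,0,0,-0.35,255],[-132,-166,2,0,0,-0.45,255],[-162,-204,3,0,0,-0.55,255],[-192,-242,4,0,0,-0.65,255],[-222,-280,5,0,0,-0.75,255],[-252,-318,6,0,0,-0.75,255],[-275,-347,7,0,0,-0.75,255]]]'; python3 -c "
from h import *
st();go(-.082,0,.15,110.1)
p,d=env.read_camera('scene');cv2.imwrite('pics/s1.png',p[:,:,::-1])"
```

```text
t: 2.3
tcp_pos: [0.3714, 0.1698, 0.22]
orientation: [[-0.939, -0.343, 0.001], [-0.343, 0.939, -0.0], [-0.001, -0.001, -1.0]]
force: [-0.4, -0.3, 0.4]
finger_gap: 0.0165
t 2.3 chute xy mm [-81.1447  20.9147] z 219.99072191121144 F [-0.3692 -0.348   0.4312] gap 0.01647548848663337 q [-0.1281  0.0535 -0.3768  2.1256  0.025   0.9657  1.4024]
t 2.3 target [0.3778 0.1499 0.15  ] shift mm [  0.8918 -20.8626  70.0058] rotvec [-0.0008  0.0007 -0.0006]
```

View pics/s1.png

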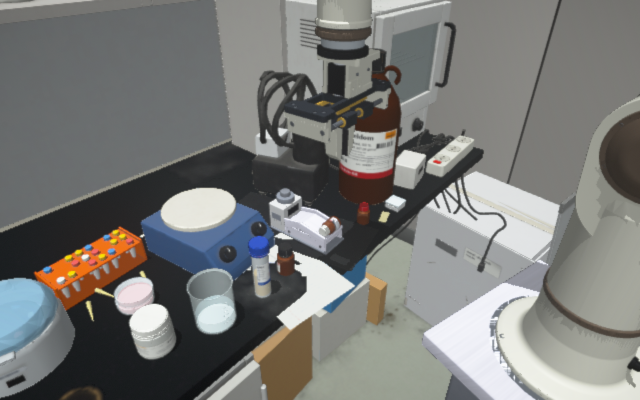

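The picture shows the gripper hovering around (335,120), above and in front of the chute, with everything still in place. I'll line up with the gutter and lower.

```bash
python3 -m inch '[[[0,-10,20,0,0,0,255],[1,-21,50,0,0,0,255],[1,-21,80,0,0,0,255],[1,-21,110,0,0,0,255],[1,-21,130,0,0,0,255],[1,-21,140,0,0,0,255],[1,-21,140,0,0,0,255]]]'; python3 -c "
from h import *
st();go(-.082,0,.044,110.1)
for c in ['scene','wrist']:
  p,d=env.read_camera(c);cv2.imwrite('pics/%s2.png'%c,p[:,:,::-1])"
```

```text
t: 3.05
tcp_pos: [0.3764, 0.1528, 0.0789]
orientation: [[-0.938, -0.345, -0.002], [-0.345, 0.938, -0.001], [0.002, 0.0, -1.0]]
force: [0.9, -0.0, -0.2]
finger_gap: 0.0008
t 3.05 chute xy mm [-82.3364   3.2116] z 78.88337064442891 F [ 0.9103 -0.0346 -0.249 ] gap 0.0008197647691482106 q [-0.1572  0.3014 -0.3291  2.2516  0.1666  0.6127  1.314 ]
t 3.05 target [0.3778 0.1499 0.044 ] shift mm [-0.4123 -3.2218 34.8816] rotvec [ 0.0003 -0.0023  0.0019]
```

View pics/wrist2.png

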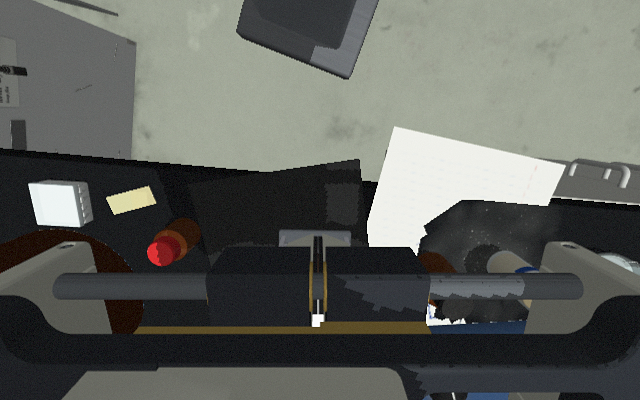

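View pics/scene2.png

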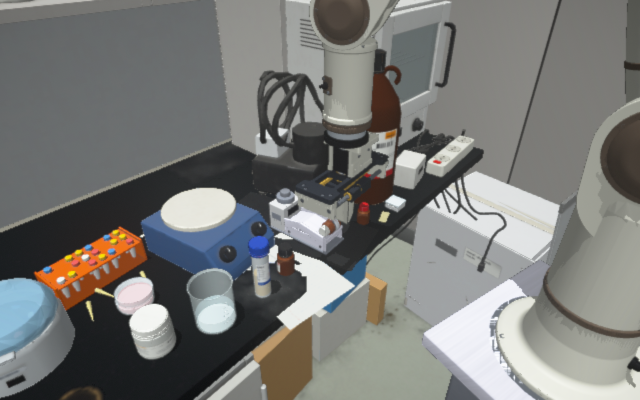

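The scene picture shows the closed fingers just behind the low lip, around (335,215), with the vial untouched at (328,228). In the wrist view the chute's low end is at (315,240), directly below the fingers. Lowering to pushing height.

```bash
python3 -m inch '[[[0,0,12,0,0,0,255],[0,0,24,0,0,0,255],[0,0,32,0,0,0,255],[0,0,36,0,0,0,255],[0,0,36,0,0,0,255],[0,0,36,0,0,0,255]]]'; python3 -c "
from h import *
st();go(-.082,0,.044,110.1)"
```

```text
t: 3.75
tcp_pos: [0.3775, 0.153, 0.0441]
orientation: [[-0.939, -0.345, 0.001], [-0.345, 0.939, 0.0], [-0.001, 0.0, -1.0]]
force: [-0.4, 0.4, 0.3]
finger_gap: 0.0005
t 3.75 chute xy mm [-81.1566   2.9729] z 44.14530828354916 F [-0.3801  0.3898  0.2591] gap 0.0005455950429705286 q [-0.1874  0.3763 -0.2985  2.2673  0.2183  0.5228  1.2671]
t 3.75 target [0.3778 0.1499 0.044 ] shift mm [ 0.8475 -2.9717  0.1447] rotvec [0.     0.0007 0.0015]
```

```bash
python3 -m inch '[[[-2,-1.5,0,0,0,0,255],[-4,-3,0,0,0,0,255],[-5.5,-3,0,0,0,0,255],[-7,-3,0,0,0,0,255],[-8.5,-3,-0.1,0,0,0,255],[-10,-3,-0.4,0,0,0,255],[-12,-3,-0.7,0,0,0,255],[-14,-3,-1,0,0,0,255],[-16,-3,-1.4,0,0,0,255],[-18,-3,-1.8,0,0,0,255]]]'; python3 -c "
from h import *
st();
for c in ['scene']:
  p,d=env.read_camera(c);cv2.imwrite('pics/%s3.png'%c,cv2.resize(p[150:280,230:430,::-1],None,fx=4,fy=4))
  print(env.tip_of(c,'vial_mid'))"
```

```text
t: 4.75
tcp_pos: [0.3953, 0.1562, 0.0455]
orientation: [[-0.939, -0.345, -0.0], [-0.345, 0.939, 0.0], [0.0, 0.0, -1.0]]
force: [-0.3, -0.5, 0.3]
finger_gap: 0.0003
t 4.75 chute xy mm [-63.3857  -0.041 ] z 45.53307825671801 F [-0.3035 -0.4816  0.3183] gap 0.0003368739373176554 q [-0.181   0.3961 -0.296   2.2264  0.2187  0.5453  1.2801]
[{'centre': [0.4564, 0.1764, 0.041], 'confidence': 0.57}, {'centre': [0.4201, 0.1665, 0.0511], 'confidence': 0.47}]
```

View pics/scene3.png

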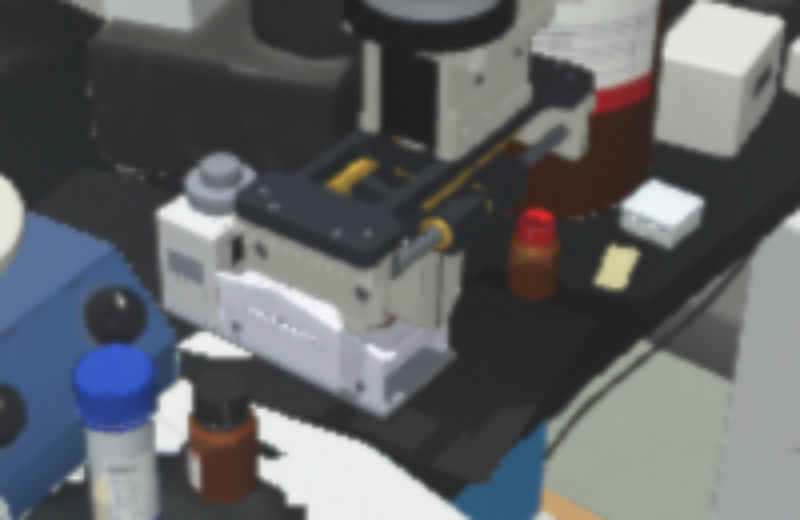

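The vial is mostly hidden by the gripper, with a bit of brown at (385,322). The network puts it at chute x ≈ -37 mm, where contact predicts -40, so it is rolling up ahead of the fingers. I'll keep pushing slowly.

```bash
python3 -m inch '[[[-2,0,-0.4,0,0,0,255],[-4,0,-0.7,0,0,0,255],[-6,0,-1.1,0,0,0,255],[-8,0,-1.4,0,0,0,255],[-10,0,-1.8,0,0,0,255],[-12,0,-2.1,0,0,0,255],[-14,0,-2.5,0,0,0,255],[-16,0,-2.8,0,0,0,255],[-18,0,-3.2,0,0,0,255],[-20,0,-3.5,0,0,0,255]]]'; python3 -c "
from h import *
st();
for c in ['scene','top']:
  p,d=env.read_camera(c);cv2.imwrite('pics/%s4.png'%c,cv2.resize(p[150:280,230:430,::-1],None,fx=4,fy=4))
  print(env.tip_of(c,'vial_mid'))"
```

```text
t: 5.85
tcp_pos: [0.414, 0.1631, 0.049]
orientation: [[-0.939, -0.345, -0.0], [-0.345, 0.939, 0.0], [0.0, 0.0, -1.0]]
force: [0.0, 0.9, 0.6]
finger_gap: 0.0007
t 5.85 chute xy mm [-43.3929  -0.0203] z 49.04683411573627 F [0.0469 0.8503 0.5908] gap 0.0006887417046155953 q [-0.1806  0.4146 -0.2954  2.1797  0.2175  0.5742  1.2873]
[{'centre': [0.4409, 0.1705, 0.0573], 'confidence': 0.42}]
[]
```

View pics/scene4.png

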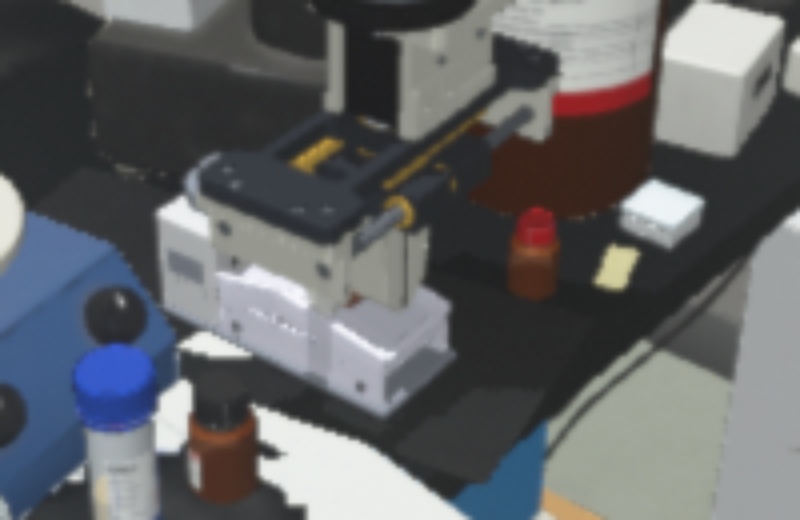

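View pics/top4.png

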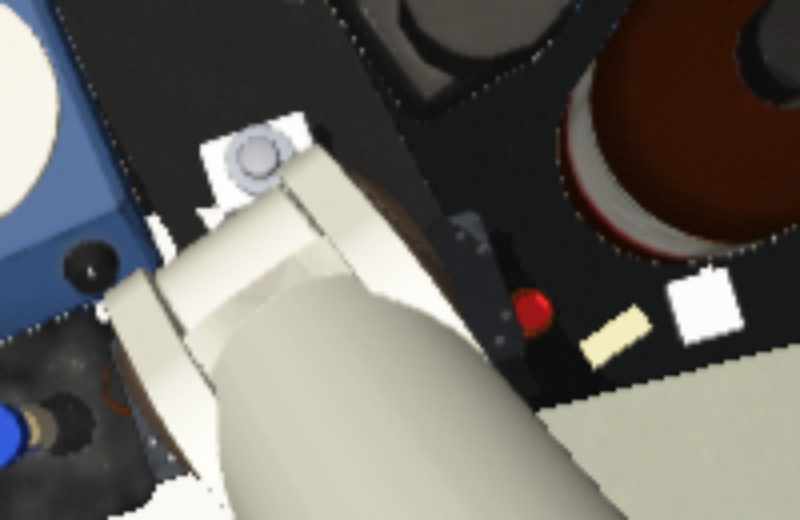

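In the scene view the brown vial shows just ahead of the fingers at (352,300), and the network gives x ≈ -16 mm against about -20 expected. The top view is blocked by the arm, but the button is still clear at (258,155). Continuing to the crest.

```bash
python3 -m inch '[[[-2,0,-0.4,0,0,0,255],[-4,0,-0.7,0,0,0,255],[-6,0,-1.1,0,0,0,255],[-8,0,-1.4,0,0,0,255],[-10,0,-1.8,0,0,0,255],[-12,0,-2.1,0,0,0,255],[-14,0,-2.5,0,0,0,255],[-16,0,-2.8,0,0,0,255],[-17.5,0,-3.0,0,0,0,255],[-19,0,-3.3,0,0,0,255]]]'; python3 -m inch '[[[-1,0,-0.2,0,0,0,255],[-2,0,-0.4,0,0,0,255],[-3,0,-0.5,0,0,0,255],[-4,0,-0.6,0,0,0,255],[-5,0,-0.7,0,0,0,255],[-6,0,-0.7,0,0,0,255],[-7,0,-0.7,0,0,0,255],[-8,0,-0.7,0,0,0,255],[-9,0,-0.7,0,0,0,255],[-10,0,-0.7,0,0,0,255]]]'; python3 -c "
from h import *
st();
for c in ['scene']:
  p,d=env.read_camera(c);cv2.imwrite('pics/%s5.png'%c,cv2.resize(p[150:280,230:430,::-1],None,fx=4,fy=4))
  print(env.tip_of(c,'vial_mid'))"
```

```text
t: 7.05
tcp_pos: [0.4318, 0.1696, 0.0523]
orientation: [[-0.939, -0.345, -0.0], [-0.345, 0.939, -0.0], [0.0, 0.0, -1.0]]
force: [-0.7, -0.4, 0.1]
finger_gap: 0.0005
t: 8.05
tcp_pos: [0.4412, 0.1731, 0.053]
orientation: [[-0.939, -0.345, -0.0], [-0.345, 0.939, 0.0], [0.0, 0.0, -1.0]]
force: [0.0, -0.2, 0.7]
finger_gap: 0.0004
t 8.05 chute xy mm [-14.4863   0.0288] z 52.9779798672797 F [ 0.0415 -0.2378  0.7077] gap 0.00043350834703329184 q [-0.1822  0.4445 -0.2932  2.1115  0.2174  0.6135  1.296 ]
[{'centre': [0.4856, 0.1876, 0.0554], 'confidence': 0.48}]
```

View pics/scene5.png

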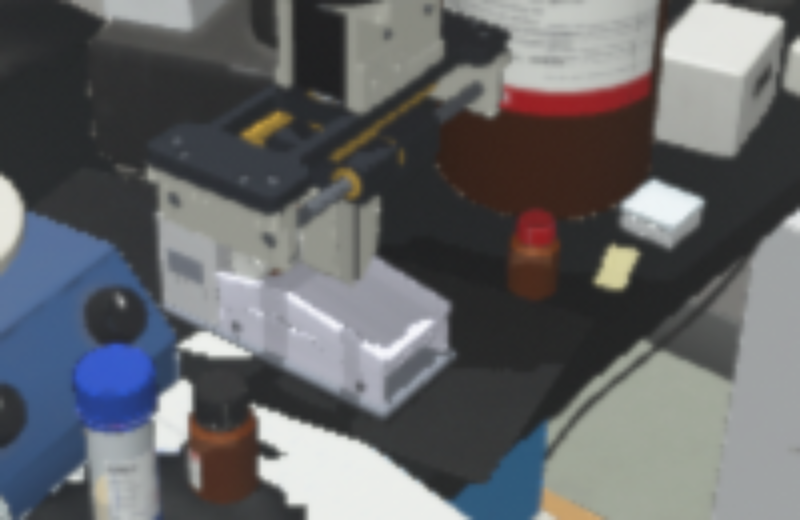

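The cap now shows near the reader head at (250,265) and the gutter slope is empty. The network puts the vial at x ≈ 32 mm, near the seat. I'll back off, lift, and turn toward the diagonal pressing pose.

```bash
python3 -m inch '[[[5,0,0,0,0,0,255],[8,0,-8,0,0,0,255],[8,0,-30,0,0,0,255],[8,0,-65,0,0,0,255],[8,0,-100,0,0,0.1,255],[8,0,-125,0,0,0.25,255],[8,0,-130,0,0,0.39,255],[8,0,-130,0,0,0.53,255],[8,0,-130,0,0,0.67,255],[8,0,-130,0,0,0.785,255]]]'; python3 -c "
from h import *
st();go(.062,0,.18,65.1)
for c in ['scene','top']:
  p,d=env.read_camera(c);cv2.imwrite('pics/%s6.png'%c,cv2.resize(p[150:280,230:430,::-1],None,fx=4,fy=4))
  print(env.tip_of(c,'vial_mid'),env.tip_of(c,'read_button_top'))"
```

```text
t: 9.15
tcp_pos: [0.4331, 0.1702, 0.1837]
orientation: [[-0.906, 0.424, 0.0], [0.424, 0.906, 0.0], [-0.0, 0.0, -1.0]]
force: [0.9, 0.7, 0.2]
finger_gap: 0.0004
t 9.15 chute xy mm [-23.0451   0.0451] z 183.6578980236494 F [0.9209 0.6654 0.1988] gap 0.00035419316270818854 q [-0.2189  0.2041 -0.2379  2.0472  0.0612  0.8965  0.6425]
t 9.15 target [0.513  0.1994 0.18  ] shift mm [-59.9474  60.3221   3.6898] rotvec [ 0.0003  0.0002 -0.0035]
[{'centre': [0.4857, 0.1865, 0.0555], 'confidence': 0.76}] [{'centre': [0.5131, 0.1954, 0.09], 'confidence': 0.64}]
[] []
```

View pics/scene6.png

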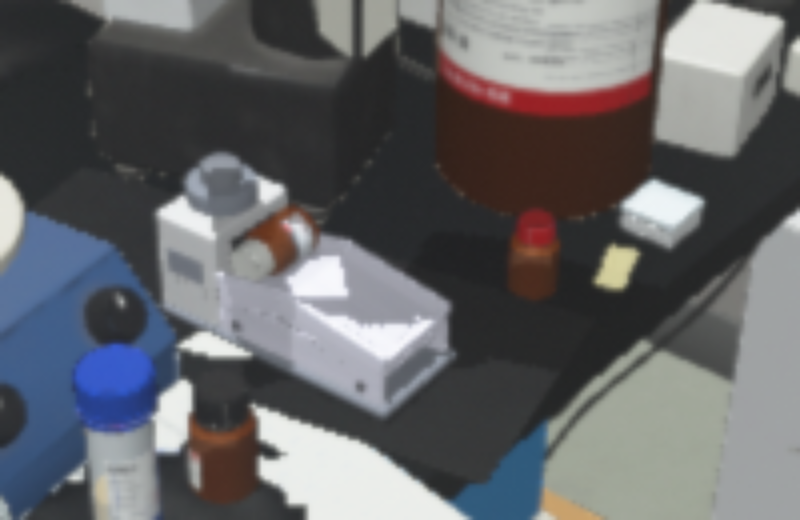

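View pics/top6.png

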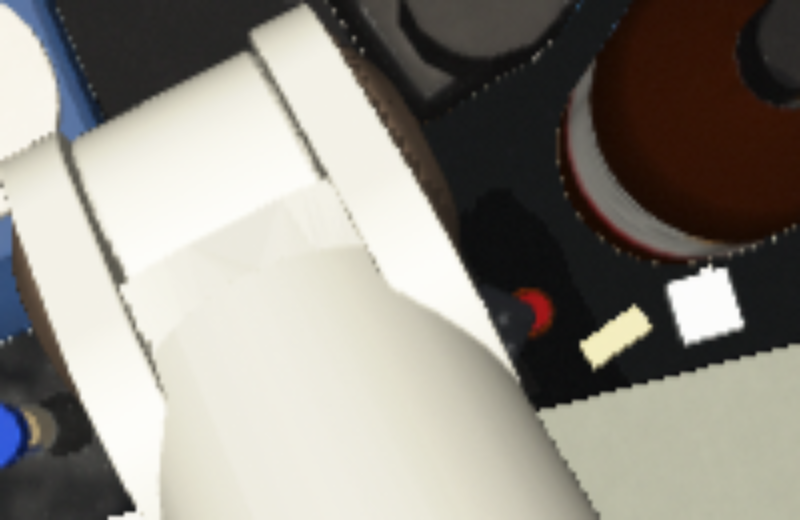

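The vial is in the hollow against the head in the scene view, cap at (250,262) and body at (300,232). The button at (220,172) is up, and the network gives x ≈ 32 mm for the vial. The arm blocks the top view. Before moving over the button I'll check how close the tall items are.

Run:
```python
from h import *
p,W=cloud('scene');c=np.load('chute.npz');L=(W[...,:2]-c['t'])@c['R'];z=W[...,2]
D=L-np.array([.062,0]);r=np.linalg.norm(D,axis=-1)
# pressing frame: long axis direction (1,1)/sqrt2 in chute frame
a=(D[...,0]+D[...,1])/2**.5;b=(D[...,0]-D[...,1])/2**.5
# exclude the robot: consider points with b>0.03 (away side) and all heights
for zl,zh in [(.10,.15),(.15,.2),(.2,.25),(.25,.3),(.3,.4),(.4,.6)]:
    q=(z>zl)&(z<zh)&(r<.25)
    k=q&(b>0.0)
    print(zl,zh,q.sum(),'min r',r[q].min() if q.any() else None,'at',L[q][r[q].argmin()] if q.any() else None,'in long band min b',b[k&(np.abs(a)<.11)].min() if (k&(np.abs(a)<.11)).any() else None)
```

```text
0.1 0.15 4699 min r 0.08631341636486205 at [ 0.1159 -0.0674] in long band min b 0.07907436676118515
0.15 0.2 1616 min r 0.06707110805450528 at [-0.0049  0.0054] in long band min b 0.0672493940106794
0.2 0.25 1447 min r 0.05284466764381398 at [0.0483 0.051 ] in long band min b 0.05895571280993944
0.25 0.3 4860 min r 0.028673310568137152 at [0.0493 0.0257] in long band min b 0.06778305521659972
0.3 0.4 3432 min r 0.04991109840669621 at [0.0132 0.0103] in long band min b None
0.4 0.6 2400 min r 0.059396347227121477 at [0.0069 0.0221] in long band min b None
```

There is at least 20 mm of clearance on the cable side with the body turned diagonally, so I'll move over the button.

```bash
python3 -m inch '[[[-10,10,0,0,0,0,255],[-25,25,0,0,0,0,255],[-40,40,0,0,0,0,255],[-54,54,0,0,0,0,255],[-60,60,10,0,0,0,255],[-60,60,35,0,0,0,255],[-60,60,60,0,0,0,255],[-60,60,76,0,0,0,255],[-60,60,80,0,0,0,255],[-60,60,80,0,0,0,255]]]'; python3 -c "
from h import *
st();go(.062,0,.0885,65.1)
for c in ['scene']:
  p,d=env.read_camera(c);cv2.imwrite('pics/%s7.png'%c,cv2.resize(p[150:280,230:430,::-1],None,fx=4,fy=4))
  print(env.tip_of(c,'vial_mid'),env.tip_of(c,'read_button_top'))"
```

```text
t: 10.5
tcp_pos: [0.5122, 0.1992, 0.102]
orientation: [[-0.908, 0.419, -0.002], [0.419, 0.908, -0.001], [0.002, -0.002, -1.0]]
force: [-0.9, 0.1, -0.0]
finger_gap: 0.0005
t 10.5 chute xy mm [61.1608  0.1481] z 102.01524468147989 F [-0.9004  0.1369 -0.0037] gap 0.0005335150697861196 q [-0.2527  0.4597 -0.2076  1.9095  0.1289  0.7876  0.6078]
t 10.5 target [0.513  0.1994 0.0885] shift mm [-0.7235  0.5092 13.5132] rotvec [-0.0016 -0.0018  0.0023]
[{'centre': [0.4836, 0.1852, 0.0547], 'confidence': 0.66}, {'centre': [0.3985, 0.1604, 0.0352], 'confidence': 0.58}, {'centre': [0.5142, 0.1944, 0.0901], 'confidence': 0.52}] [{'centre': [0.3663, 0.3301, -0.0025], 'confidence': 0.5}, {'centre': [0.5138, 0.1948, 0.0902], 'confidence': 0.48}]
```

View pics/scene7.png

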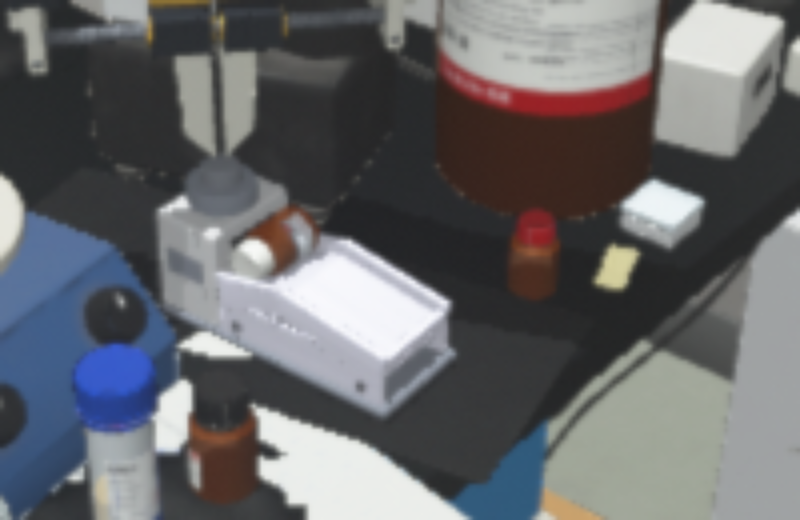

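The fingertips are directly above the button, at (218,150) over (220,175), and the vial is still seated at (280,240). I'll press in small steps and watch the force.

```bash
python3 -m inch '[[[0,0,5,0,0,0,255],[0,0,9,0,0,0,255],[0,0,12,0,0,0,255],[0,0,14,0,0,0,255],[0,0,15,0,0,0,255],[0,0,16,0,0,0,255],[0,0,17,0,0,0,255],[0,0,18,0,0,0,255],[0,0,18,0,0,0,255],[0,0,18,0,0,0,255]]]';python3 -c "
from h import *
st()"
```

```text
t: 11.65
tcp_pos: [0.5132, 0.1996, 0.0851]
orientation: [[-0.908, 0.419, -0.0], [0.419, 0.908, -0.0], [0.0, -0.0, -1.0]]
force: [-2.1, -0.7, 4.9]
finger_gap: 0.0005
t 11.65 chute xy mm [62.2388  0.1056] z 85.08048735273557 F [-2.0818 -0.6639  4.8786] gap 0.0005399716776116106 q [-0.2575  0.4856 -0.2023  1.9174  0.1377  0.7519  0.6003]
```

```bash
python3 -m inch '[[[0,0,0.5,0,0,0,255],[0,0,1,0,0,0,255],[0,0,1.5,0,0,0,255],[0,0,1.5,0,0,0,255],[0,0,1.5,0,0,0,255]]]'; python3 -m inch '[[[0,0,0.5,0,0,0,255],[0,0,1,0,0,0,255],[0,0,1.5,0,0,0,255],[0,0,1.5,0,0,0,255],[0,0,1.5,0,0,0,255]]]';python3 -c "
from h import *
st()"
```

```text
t: 12.15
tcp_pos: [0.5132, 0.1996, 0.0842]
orientation: [[-0.908, 0.419, 0.0], [0.419, 0.908, -0.0], [-0.0, -0.0, -1.0]]
force: [-3.8, -2.2, 9.7]
finger_gap: 0.0005
t: 12.65
tcp_pos: [0.5133, 0.1996, 0.0839]
orientation: [[-0.908, 0.419, 0.0], [0.419, 0.908, -0.0], [-0.0, -0.0, -1.0]]
force: [-7.1, -3.0, 20.6]
finger_gap: 0.0004
t 12.65 chute xy mm [62.3573  0.1323] z 83.94084599127822 F [-7.15   -2.9641 20.5879] gap 0.00036810800748049124 q [-0.2582  0.4873 -0.2017  1.918   0.1388  0.7494  0.599 ]
```

The tool has stopped at z ≈ 84 mm with the force rising to 20 N, far above the 4 N spring, so the button is on its stop. Releasing straight up and backing away.

```bash
python3 -m inch '[[[0,0,-1,0,0,0,255],[0,0,-3,0,0,0,255],[0,0,-6,0,0,0,255],[0,0,-11,0,0,0,255],[0,0,-25,0,0,0,255],[0,0,-50,0,0,0,255],[0,0,-80,0,0,0,255],[0,0,-100,0,0,0,255],[10,-10,-105,0,0,0,255],[25,-25,-105,0,0,0,255]]]';python3 -m inch '[[[15,-15,0,0,0,0,255],[35,-35,0,0,0,0,255],[60,-60,0,0,0,0,255],[80,-80,0,0,0,0,255],[85,-85,0,0,0,0,255],[85,-85,0,0,0,0,255]]]';python3 -c "
from h import *
st()
for c in ['scene']:
  p,W=cloud(c);cv2.imwrite('pics/%s8.png'%c,cv2.resize(p[150:280,230:430,::-1],None,fx=4,fy=4))
  for n in ['vial_mid','read_button_top','amber_vial','oil_bottle','capped_tube','cover_box']: print(n,[(r['centre'],r['confidence']) for r in env.tip_of(c,n)])
  c=np.load('chute.npz');L=(W[...,:2]-c['t'])@c['R'];z=W[...,2]
  q=(np.hypot(L[...,0]-.060,L[...,1])<.011)&(z>.08)&(z<.1);print('btn z',np.median(z[q]))
  q=(L[...,0]>.01)&(L[...,0]<.0415)&(abs(L[...,1])<.02)&(z>.05)&(z<.075);print('vial',np.median(L[q],0),z[q].max())
"
```

```text
t: 13.65
tcp_pos: [0.4803, 0.1877, 0.1881]
orientation: [[-0.908, 0.419, 0.002], [0.419, 0.908, 0.001], [-0.002, 0.002, -1.0]]
force: [-0.4, 0.2, -0.2]
finger_gap: 0.0004
t: 14.25
tcp_pos: [0.3658, 0.1452, 0.1868]
orientation: [[-0.908, 0.419, -0.0], [0.419, 0.908, -0.001], [-0.0, -0.001, -1.0]]
force: [0.1, 0.1, 0.2]
finger_gap: 0.0007
t 14.25 chute xy mm [-94.8264  -0.3219] z 186.7794062561761 F [0.0577 0.128  0.232 ] gap 0.0007040735779882592 q [-0.2017  0.0692 -0.2532  2.1957  0.0231  0.8795  0.6691]
vial_mid [([0.4836, 0.186, 0.0534], 0.49)]
read_button_top [([0.5121, 0.1992, 0.0897], 0.62)]
amber_vial [([0.4397, 0.0503, 0.0019], 0.7)]
oil_bottle [([0.3924, 0.2665, -0.0001], 0.94)]
capped_tube [([0.3691, 0.3314, 0.0001], 0.94), ([0.4811, 0.1873, 0.0541], 0.58)]
cover_box [([0.4416, -0.0452, 0.0011], 0.7)]
btn z 0.08705288770137899
vial [0.0226 0.0001] 0.0666673266487642
```

View pics/scene8.png

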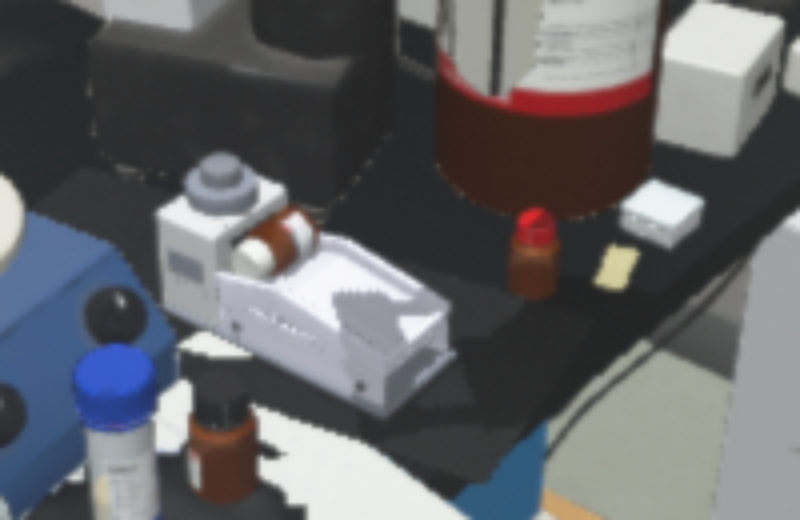

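The picture shows the vial resting against the reader head (cap (253,258), body (295,235)), the button back up at (220,168), the bystanders where they were, and the robot clear of everything. Handing in.

```bash
python3 -c "
from rig import env
print(env.hand_in(), env.observe()['t'])"
```

```text
the job is handed in; nothing more can be done
the job is handed in; nothing more can be done
```

The vial is in the hollow against the reader head and the button has been pressed fully down and let go. I handed the job in at about 14.6 s of the 46 s allowed; no verdict was reported.

- **Vial:** I pushed it slowly up the slope and over the crest with the closed fingertips, and it rolled into the hollow by itself. Before and after the press it was at the seat, within a few mm by the network and about right in the depth image. It did not roll back.
- **Button:** I pressed straight down until it stopped at z ≈ 84 mm, with the force rising to about 20 N, well above the 4 N spring. After release, the network put its top at 90 mm and the depth image at 87 mm; both mean it is up.
- **Bystanders:** All four were within about 4 mm of their first readings, which is the network's accuracy.
- **Robot:** The arm ended clear of everything, with no force on the tool beyond sensor noise.

**Checks that failed or disagreed:**
- The arm blocked the top camera during the push and again just after it, so the vial's position was checked by the scene camera only.
- The network gave some low-confidence wrong hits, such as a bystander reported at the vial's place. I set these aside after comparing them with the pictures.

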